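Hang the sign-in display on its spring-balanced desk arm and give it its stylus

ROBOT

A 6-joint arm with a two-finger parallel gripper is mounted at the origin on the work surface. World frame = base frame: x ahead of the robot, y to its left, z up, the work surface at z = 0. Lengths are in m, angles in rad, forces in N, time in s.
With the tool pointing down it reaches from about 0.25 to 0.8 m from the base axis. Payload 3.9 kg.
Tool frame: the origin (TCP) lies midway between the tips of the shut fingers; the grasp point (between the pads) lies 19 mm behind it (manip.grasp_offset is the distance from the TCP to the grasp point, in m); z points along the fingers, y is the direction in which the jaws open and shut (so a half turn about z gives the same grasp; the last joint's range is limited). The gripper opens to 85 mm and grips with 20 to 120 N. Pads are 22 mm wide; open, the fingers measure 114 mm over their backs; the gripper's body (76 mm by 85 mm) begins 54 mm behind the grasp point. The pads swing forward as they close: fully open they stand 13 mm farther back than shut.
Start: joints at [1.349, 0.26, -0.138, 1.173, 0, 1.571], TCP at [0.115, 0.512, 0.211] pointing down, gripper open.
Joint ranges: [-2.78, 2.78], [-0.83, 1.72], [-1.28, 1.37], [-1.9, 2.12], [-1.57, 1.48], [-3.14, 3.14]. Speed limits (rad/s): [2.57, 2.57, 3.14, 3.14, 3.14, 3.14].

INTERFACE

Orientations are given as a unit quaternion [w, x, y, z].
In Python, from bench import manip gives the robot as it stands.
- The arm moves only by the tool apply_moves, never from a script. Its argument "plan" is a list of rows, each an object with "offset": the shift along the world's x, y, z in m, a list of three; "rot": the turn, a rotation vector about the world's x, y, z in degrees, a list of three. In form: [{"offset": [dx, dy, dz], "rot": [rx, ry, rz]}, ...]. A call has 1 to 20 rows; each row shifts and turns the pose as measured when the row begins; what a row does not reach is not made up. A row lasts 1/8 s, in which the tool goes at most 62.5 mm and 10.7 degrees, less where a joint would pass 70% of its speed; a pose out of reach is approached as far as the arm can. A call is refused whole if a number of a shift passes 0.0625 or a number of a turn 10.7, either way. A call with a gripper value outside its range is refused whole. "grip" is the finger opening in m, from 0 to 0.0854, set as the call begins (left out, the last holds). The fingers move at their own pace and stop on an object; "newtons" is the grip in N (left out, the last holds). Time passes only in rows, so rows that do not move let the fingers close. It gives the time, the measured TCP pose, the force and the opening at its end, in the units of the state.
- manip.read_state(): the state, without advancing time (a new reading comes with each control period).
- manip.read_camera(name): name is "side" or "top"; returns (picture, depth): 420x560x3 uint8, red, green, blue; 420x560 float32, m along the optical axis (not along the pixel's ray), 0 where there is no reading.
- manip.camera_model(name): a dict with "fx", "fy", "cx", "cy" (pixels), "camera_from_world" (4x4, takes a point from world to camera coordinates). Camera axes: x right, y up, looking along -z (the intrinsics and any distortion apply to the point x, -y, -z); pixel columns grow to the right and rows downward; lengths in m; the calibration is good to about 2 mm. A picture is of the moment at which its call begins. camera_model takes no time and is no camera call.
- manip.sign_off(): hands the job in, once; it reports no verdict.
The state is a dict: "clock": time; "joint_pos": joint angles; "qd": joint speeds; "joint_torque": joint torques, N m; "tcp_pos": TCP position; "ee_rot": TCP orientation; "ft_force": force on the tool from outside, world axes, zero at the start; "moment": the same for the moment, N m; "width": finger opening in m.
Only numpy, scipy, OpenCV 4.12 (cv2) and the standard library are available. Lean on these libraries where they do the work, as an engineer would, in place of code of your own. Each camera call takes 0.05 s, during which the arm holds its last target. There are 200 camera calls.

TASK

Take the sign-in display out of the wooden dock and hang it on the desk arm by slipping the hood on its back down over the arm's hanger plate. Keep hold of it and go down gently with the arm as it sinks, letting go only when the arm has come to rest under the weight; do not let the arm drop or spring back, knock it about or force it far down. Then take the stylus out of the name plinth and drop it fully home into the holder on the side of the hung display, and leave the other things on the desk standing where they are.

Things in the scene. Friction and masses are not known exactly. Their poses are not given: they have to be found in the camera images.
- pad_center (a point): Sign-in display: upright black slab 16 mm thick (x), 200 wide (y), 140 high (z), 0.45 to 0.65 kg, in one of the dock's three grooves (foot 20 mm above the desk); the tallest thing there. Point: the slab's middle. x points out of its back (the screen looks along -x), z up. Pinch its top edge from above across the thickness, reaching at most 50 mm below it: a steel hood at the back begins there.
- pad_hook (a point): Hanging point: middle of the underside of the roof of the hood on the display's back, 12 mm behind pad_center and 10 mm above it. The hood (outside 84 mm wide, up to 24 mm behind the slab's middle) is open below: inside 8 mm (x) by 78 mm (y), 25 mm deep, its rear lip then flaring back 4 mm over 9 mm more. Axes as pad_center. Hung, it lies on plate_top, axes of both in line.
- plate_top (a point): Middle of the top edge of the arm's upright steel hanger plate: 5 mm thick (x), 70 wide (y), 75 high, top edge rounded, corners cut 4 mm. x points from the plate towards the arm and its post, z up; the display's screen will look along -x. Unloaded, about 222 mm above the desk. The spring arm behind (42 mm wide, lower than the plate's top) keeps the plate upright as it sinks.
- sink (a joint): Sinking of the spring arm, rad, read at the knuckle at its end: 0 at the upper stop (start), growing downwards; arm 0.25 m long, so 0.1 is 25 mm, almost straight down (within 3 mm). The spring yields from about 1.5 N on, by about 12 mm per N; under the display it settles between about 0.13 and 0.27 (33 to 67 mm lower) depending on the display's weight. Lower stop at 0.5.
- hanger: The hanger plate's swivel head at the arm's end, with the plate; origin on its upright pivot, 40 mm behind the plate and 50 mm below plate_top, axes as plate_top. The plate turns about this pivot against friction (0.12 N m); the whole arm swings about its post, 0.32 m behind the plate, against friction (0.5 N m).
- holder_mouth (a point): Middle of the mouth of the stylus holder: grey square tube clipped to the display's side edge (-y side), upright. Inside 16 x 16 mm, walls 2.5 mm, 57 mm deep; mouth 55 mm below the display's top edge, 18 mm out from its side edge. Axes as pad_center.
- holder_floor (a point): Middle of the holder's inner floor, 57 mm straight below holder_mouth.
- stylus_center (a point): Stylus: plain grey flat-topped round rod, 11 mm across, 160 mm long, foot chamfered, 25 g, upright in one of the two end bores (13 mm wide, 38 mm deep) of the name plinth, 122 mm of it free above. Point: its middle, 80 mm from either end; z along it upwards. The pen in the other bore is black, thinner, shorter, with a brass ball on top.
- stylus_tip (a point): The foot of the stylus, 80 mm below stylus_center along it.
- dock: Fixed wooden dock 184 mm (x) by 140 mm (y), 45 mm high, with three grooves along y, 62 mm apart, 19.5 mm wide and 25 mm deep; origin under its middle. It stands left or right of the arm.
- plinth: Fixed dark wooden name plinth 75 mm (x) by 200 mm (y), 45 mm high, with a nameplate 96 mm wide reaching to 115 mm height in its middle, and a bore 72 mm either side of the middle along y; origin under its middle. It stands on the side away from the dock.
- plaque: Bystander: wooden plaque 16 x 150 mm, 95 mm high, standing in a groove of the dock (top 115 mm above the desk); origin at its foot.
- book: Bystander: dark red book 16.5 x 135 mm, 92 mm high, standing in a groove of the dock; origin at its foot.
- pen: Bystander: the pen in the other bore of the plinth, its top 133 mm above the desk; origin at its foot.
- tin1: Bystander: flat round medal tin, 73 mm across, 27 mm high, on the desk; origin at its underside.
- tin2: Bystander: a second medal tin, like tin1.
- phone: Bystander: mobile phone 150 x 72 x 9 mm lying on the desk; origin at its underside.
- trophy: Bystander: trophy, base 70 mm square, 191 mm high, 95 mm over its handles; origin at its underside.
- pencup: Bystander: steel pen cup 72 mm across with pens reaching about 145 mm high; origin at its underside.
Mind the look-alikes: they are no part of the job. Leave any pink look-alike of the part that bears pad_center alone.

How it is judged:
On the way, in this order (a step that is already met when the one before it is completed fails the run):
1. the display hangs on the plate and the arm has sunk under it and come to rest while the fingers still hold it (x of pad_hook in the frame of plate_top between -0.005 and 0.005 m and y of pad_hook in the frame of plate_top between -0.008 and 0.008 m and z of pad_hook in the frame of plate_top between -0.005 and 0.004 m and angle between the z axis of pad_center and the z axis of plate_top, either way round below 0.12 rad and value of joint sink above 0.1 rad and velocity of joint sink between -0.05 and 0.05 rad/s and contact force between the fingers and pad above 1 N), for 0.2 s.
2. the display is let go and hangs still on the sunk arm (x of pad_hook in the frame of plate_top between -0.005 and 0.005 m and y of pad_hook in the frame of plate_top between -0.008 and 0.008 m and z of pad_hook in the frame of plate_top between -0.005 and 0.004 m and angle between the z axis of pad_center and the z axis of plate_top, either way round below 0.12 rad and value of joint sink above 0.1 rad and velocity of joint sink between -0.05 and 0.05 rad/s and contact force between the fingers and pad below 0.1 N), for 0.3 s.
3. the stylus is home in the holder of the hung display (x of pad_hook in the frame of plate_top between -0.005 and 0.005 m and y of pad_hook in the frame of plate_top between -0.008 and 0.008 m and z of pad_hook in the frame of plate_top between -0.005 and 0.004 m and angle between the z axis of pad_center and the z axis of plate_top, either way round below 0.12 rad and x of stylus_tip in the frame of holder_floor between -0.008 and 0.008 m and y of stylus_tip in the frame of holder_floor between -0.008 and 0.008 m and z of stylus_tip in the frame of holder_floor between -0.004 and 0.006 m and angle between the z axis of stylus_center and the z axis of pad_center, either way round below 0.15 rad), for 0.1 s.
At the end, for the whole second after the job is handed in: The display hangs on the plate (pad_hook within 5 mm of plate_top across and in height, 8 mm along the plate, leaning less than 0.12 rad from it), the arm sunk more than 0.10 rad and at rest, the stylus standing on the holder's floor (within 6 mm), both let go (all of step 3 and value of joint sink above 0.1 rad and velocity of joint sink between -0.05 and 0.05 rad/s and contact force between the fingers and pad below 0.1 N and contact force between the fingers and stylus below 0.1 N and linear speed of pad below 0.02 m/s); the robot touches nothing.
It fails at once if the arm drops, springs up or is knocked aside (its end faster than 12 cm/s), or is let go before it has settled (faster than 6 cm/s with the fingers off the display) (linear speed of hanger above 0.12 m/s or (contact force between the fingers and pad below 0.1 N and linear speed of hanger above 0.06 m/s)).
It fails at once if the arm is forced down beyond 0.42 rad (value of joint sink above 0.42 rad).
It fails at once if the plaque or the book in the dock shifted by more than 3 cm or tipped by more than 0.4 rad (distance of any of plaque, book from where it was at the start of the episode above 0.03 m or angle between any of plaque, book's own z axis and vertical above 0.4 rad).
It fails at once if the pen in the plinth shifted by more than 3 cm or tipped by more than 0.4 rad (distance of pen from where it was at the start of the episode above 0.03 m or angle between pen's own z axis and vertical above 0.4 rad).
It fails at once if a tin, the phone, the trophy or the pen cup shifted by more than 3 cm or tipped by more than 0.4 rad (distance of any of tin1, tin2, phone, trophy, pencup from where it was at the start of the episode above 0.03 m or angle between any of tin1, tin2, phone, trophy, pencup's own z axis and vertical above 0.4 rad).
It also fails if it takes over 72 s, if anything falls off the work surface, if the arm or the gripper's body presses on something with over 40 N, if the wrist force passes 120 N, or if a joint passes its speed limit or range.

## Working session

There is one attempt and no reset: what is moved stays moved. The work goes in short steps, Python scripts to look and compute and a tool call to move; the robot and the scene stay as the last step left them, time stands still between calls to the robot, and variables do not carry over. Pictures are saved under pics/ and viewed, about 8 in all and at most 12, crops included, and the job is handed in when it is done.

Besides the shell and the picture viewer there is one more tool, called after "Emit:" by a JSON object that holds its "method" and its "body", one argument or row to a line. apply_moves: Moves the arm, as the interface text tells. Its arguments: {"type":"object","properties":{"plan":{"type":"array"},"grip":{"type":"number"},"newtons":{"type":"number"}},"required":["plan"]}

```bash
mkdir -p pics; cat > h.py <<'E'
from bench import manip
import numpy as np, cv2
def cap(n):
    p,d=manip.read_camera(n); m=manip.camera_model(n); return p,d,m
def cloud(d,m):
    v,u=np.mgrid[0:d.shape[0],0:d.shape[1]]
    c=np.stack([(u-m['cx'])/m['fx']*d,-(v-m['cy'])/m['fy']*d,-d],-1)
    T=np.linalg.inv(np.array(m['camera_from_world']))
    w=c@T[:3,:3].T+T[:3,3]; w[d<=0]=np.nan; return w
def save(n,p): cv2.imwrite('pics/'+n+'.png',cv2.cvtColor(p,cv2.COLOR_RGB2BGR))
E
python3 - <<'E'
from h import *
for n in('top','side'):
    p,d,m=cap(n); save(n+'0',p); np.savez(n+'0.npz',p=p,w=cloud(d,m))
    print(n,m, (d>0).mean())
print(manip.read_state())
E
```

```text
top {'fx': 505.2695161275918, 'fy': 505.2695161275918, 'cx': 282.5075429945376, 'cy': 209.404649682319, 'camera_from_world': array([[ 0.0254529 , -0.99961313,  0.01121338, -0.05531739],
       [ 0.98787951,  0.02686909,  0.15287946, -0.54638814],
       [-0.15312161,  0.00718624,  0.98818122, -1.59745709],
       [ 0.        ,  0.        ,  0.        ,  1.        ]])} 0.996109693877551
side {'fx': 396.5104595240267, 'fy': 396.5104595240267, 'cx': 280.53869413850236, 'cy': 208.56138212163293, 'camera_from_world': array([[ 0.88600904, -0.46333193, -0.01764977, -0.47523018],
       [ 0.23516232,  0.4162324 ,  0.87832185, -0.26836686],
       [-0.39960815, -0.78235166,  0.47774388, -0.89239421],
       [ 0.        ,  0.        ,  0.        ,  1.        ]])} 0.9962159863945578
{'clock': 0.1, 'joint_pos': array([ 1.34897029e+00,  2.60581399e-01, -1.39231934e-01,  1.17266423e+00,
       -7.76712750e-06,  1.57083559e+00]), 'qd': array([-0.00150092, -0.00052163,  0.00347944,  0.00054747, -0.00052615,
        0.0005775 ]), 'joint_torque': array([ 7.84634321e-04, -4.06509769e+01,  2.54527992e+01,  1.00979416e-02,
        1.69869090e-04,  1.34980598e-05]), 'tcp_pos': array([0.11537079, 0.51152494, 0.21057058]), 'ee_rot': array([-8.91682563e-05,  1.10705222e-01,  9.93852930e-01, -8.35883736e-04]), 'ft_force': array([-0.53052806,  0.06542417, -0.49698022]), 'moment': array([ 0.06242354,  0.03367624, -0.0245997 ]), 'width': 0.0853411556461289}
```

View pics/top0.png

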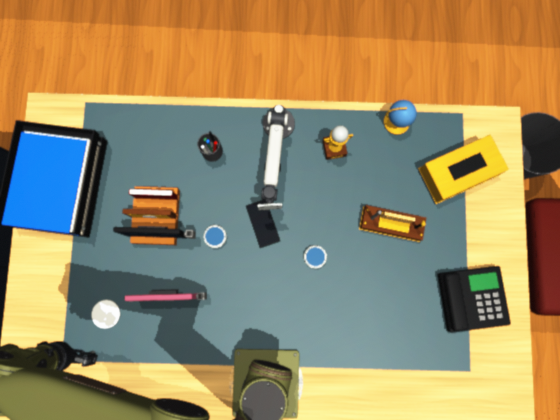

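View pics/side0.png

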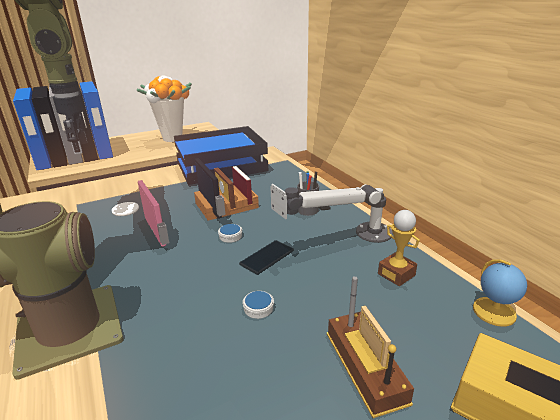

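The top view shows the display as a black bar at about (155,231) with its holder at (190,232). The pink look-alike is at (160,297), the hanger plate at (270,205), the plinth at (393,222) with the stylus at its left end, and tins at (214,236) and (315,257). The side view shows the plate at (279,201), the stylus at (353,300) and the pen with the brass ball at (391,360).

```bash
python3 - <<'E'
from h import *
T=np.load('top0.npz');S=np.load('side0.npz')
def rep(name,P):
    if len(P)<3: print(name,len(P));return
    c,(a,b),ang=cv2.minAreaRect((P[:,:2]*1000).astype(np.float32))
    print(name,len(P),'mean',P.mean(0).round(4),'rect c',np.round(c,1),'size',np.round([a,b],1),'ang',round(ang,1),'z',np.percentile(P[:,2],[2,50,98]).round(4))
def sel(D,x,y,z):
    w=D['w'].reshape(-1,3); k=(w[:,0]>x[0])&(w[:,0]<x[1])&(w[:,1]>y[0])&(w[:,1]<y[1])&(w[:,2]>z[0])&(w[:,2]<z[1]); return w[k]
def px(D,u,v): return D['w'][v,u].round(3)
for n,u,v in[('disp',155,231),('disp2',120,231),('holder',189,233),('plate',270,205),('arm',272,160),('plinth',393,232),('sty',375,213),('pen',425,220),('trophy',340,135),('tin1',214,236),('tin2',315,257),('pink',160,297),('cup',209,146)]: print(n,px(T,u,v))
for n,u,v in[('plate',279,201),('sty',354,290),('pen',391,352),('disp',207,178),('holder',219,205)]: print('S',n,px(S,u,v))
dt=px(T,155,231)
P=sel(T,(dt[0]-.04,dt[0]+.04),(dt[1]-.15,dt[1]+.16),(.135,.2)); rep('disp top T',P)
P=sel(S,(dt[0]-.04,dt[0]+.04),(dt[1]-.15,dt[1]+.16),(.08,.2)); rep('disp S',P)
P=sel(S,(dt[0]-.04,dt[0]+.04),(dt[1]-.15,dt[1]+.16),(.155,.2)); rep('disp S top',P)
p=px(T,270,205)
for D,n in((T,'T'),(S,'S')):
    rep('plate '+n,sel(D,(p[0]-.05,p[0]+.03),(p[1]-.07,p[1]+.07),(.16 if n=='S' else .205,.24)))
s=px(S,354,290); rep('sty S',sel(S,(s[0]-.03,s[0]+.03),(s[1]-.03,s[1]+.03),(.08,.2)))
rep('sty T',sel(T,(s[0]-.03,s[0]+.03),(s[1]-.03,s[1]+.03),(.13,.2)))
rep('styTop S',sel(S,(s[0]-.03,s[0]+.03),(s[1]-.03,s[1]+.03),(.155,.2)))
q=px(S,391,352); rep('pen S',sel(S,(q[0]-.03,q[0]+.03),(q[1]-.03,q[1]+.03),(.06,.16)))
g=px(T,393,232); rep('plinth',sel(T,(g[0]-.12,g[0]+.12),(g[1]-.15,g[1]+.15),(.03,.06)))
c=T['p'];cv2.imwrite('pics/c1.png',cv2.cvtColor(np.hstack([cv2.resize(c[180:260,100:210],None,fx=3.6,fy=3.6,interpolation=2),cv2.resize(c[180:260,235:345],None,fx=3.6,fy=3.6,interpolation=2)]),cv2.COLOR_RGB2BGR))
E
```

```text
disp [0.454 0.339 0.156]
disp2 [0.452 0.443 0.157]
holder [0.461 0.255 0.056]
plate [ 0.532 -0.003  0.219]
arm [ 0.678 -0.004  0.172]
plinth [ 0.483 -0.398  0.05 ]
sty [ 0.533 -0.328  0.115]
pen [ 0.526 -0.504  0.042]
trophy [ 0.756 -0.207  0.193]
tin1 [0.456 0.179 0.029]
tin2 [ 0.397 -0.15   0.027]
pink [0.26  0.315 0.143]
cup [0.744 0.203 0.073]
S plate [ 0.533 -0.005  0.187]
S sty [ 0.526 -0.334  0.142]
S pen [ 0.499 -0.474  0.124]
S disp [0.447 0.327 0.142]
S holder [0.451 0.243 0.082]
disp top T 419 mean [0.4551 0.3636 0.1568] rect c [456.1 365.6] size [200.4  18. ] ang 89.5 z [0.1409 0.1579 0.1651]
disp S 638 mean [0.4508 0.3321 0.1255] rect c [453.2 352.4] size [ 21.3 232.8] ang 1.1 z [0.0817 0.1255 0.1624]
disp S top 141 mean [0.4539 0.3556 0.1603] rect c [455. 365.] size [198.6  16.7] ang 89.2 z [0.1554 0.1607 0.1631]
plate T 67 mean [5.349e-01 2.000e-04 2.172e-01] rect c [ 5.457e+02 -4.000e-01] size [32.2 67. ] ang 5.2 z [0.2057 0.2188 0.2262]
plate S 431 mean [ 0.5366 -0.0043  0.1918] rect c [545.4   1.3] size [31.8 73.9] ang 3.9 z [0.162  0.191  0.2227]
sty S 255 mean [ 0.5274 -0.3367  0.123 ] rect c [ 530.1 -343.4] size [11.1 40.2] ang 7.4 z [0.0818 0.1175 0.1679]
sty T 20 mean [ 0.5269 -0.3291  0.1566] rect c [ 527.8 -329.9] size [9.2 8.7] ang 51.6 z [0.1307 0.1611 0.1724]
styTop S 43 mean [ 0.5277 -0.3308  0.1631] rect c [ 529.4 -329.4] size [11.7  9. ] ang 26.7 z [0.1552 0.1641 0.1682]
pen S 321 mean [ 0.5053 -0.4642  0.099 ] rect c [ 508.5 -458.7] size [39.3 12.3] ang 59.7 z [0.0615 0.0996 0.133 ]
plinth 1199 mean [ 0.5119 -0.3993  0.0462] rect c [ 548.1 -422.6] size [230.9 148.2] ang 79.8 z [0.0333 0.0461 0.0569]
```

View pics/c1.png

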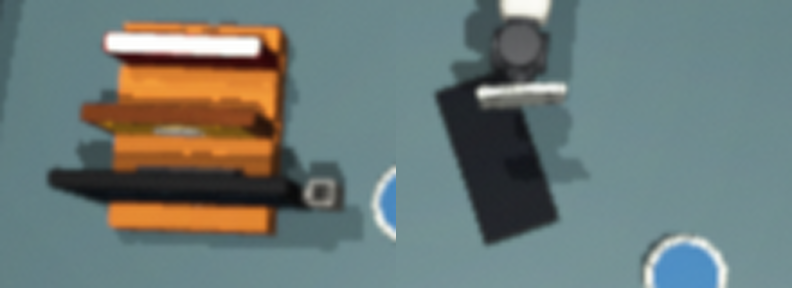

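The crop shows the display in the front groove with its square holder on the right, the plaque and the book behind it, and the plate slightly turned with the phone lying below it. Next I fit the display and plate faces from the side view.

```bash
cat >> h.py <<'E'
def sel(w,x,y,z):
    w=w.reshape(-1,3); k=(w[:,0]>x[0])&(w[:,0]<x[1])&(w[:,1]>y[0])&(w[:,1]<y[1])&(w[:,2]>z[0])&(w[:,2]<z[1]); return w[k]
def face(P,tol=.003):
    # robust fit of x = a + b*(y-y0) + c*(z-z0)
    m=np.median(P,0); k=np.ones(len(P),bool)
    for t in(.02,.01,.006,tol,tol,tol):
        A=np.c_[np.ones(k.sum()),P[k,1]-m[1],P[k,2]-m[2]]; s=np.linalg.lstsq(A,P[k,0],rcond=None)[0]
        r=P[:,0]-np.c_[np.ones(len(P)),P[:,1:]-m[1:]]@s; k=abs(r)<t
    Q=P[k]; n=np.array([1,-s[1],-s[2]]);n/=np.linalg.norm(n)
    yaw=np.arctan(-s[1]); t=np.array([-np.sin(yaw),np.cos(yaw)])
    e=Q[:,:2]@t
    return dict(N=len(Q),x0=s[0].round(4),m=m.round(4),yaw_deg=np.degrees(yaw).round(2),lean_deg=np.degrees(s[2]).round(2),rms=r[k].std().round(4),along=np.percentile(e,[0,1,99,100]).round(4),z=np.percentile(Q[:,2],[0,1,99,100]).round(4)),Q
E
python3 - <<'E'
from h import *
W=np.load('side0.npz')['w'];WT=np.load('top0.npz')['w']
d,Q=face(sel(W,(.42,.47),(.28,.50),(.06,.155)));print('disp',d)
d,Q=face(sel(W,(.50,.56),(-.06,.06),(.155,.217)));print('plate',d)
print('plate upto top', face(sel(W,(.515,.56),(-.06,.06),(.14,.25)))[0])
# top-edge of plate from top view
P=sel(WT,(.52,.545),(-.06,.06),(.205,.24));print('plT',len(P),np.polyfit(P[:,1],P[:,0],1),P[:,1].min(),P[:,1].max())
P=sel(W,(.43,.48),(.225,.262),(.08,.14));print('holder S',len(P),np.percentile(P,[1,50,99],axis=0).round(4))
P=sel(WT,(.43,.48),(.225,.262),(.09,.14));print('holder T',len(P),np.percentile(P,[1,50,99],axis=0).round(4))
P=sel(WT,(.40,.62),(-.55,-.28),(.098,.125));print('nameplate top',len(P));c,s,a=cv2.minAreaRect((P[:,:2]*1000).astype(np.float32));print(c,s,a)
P=sel(WT,(.40,.50),(.1,.25),(.015,.04));print('tin1',np.percentile(P,[1,99],axis=0).round(3))
P=sel(WT,(.42,.7),(.25,.5),(.06,.2));P=P[P[:,0]>.475];print('others x',np.histogram(P[:,0],bins=15))
E
```

```text
disp {'N': 385, 'x0': np.float64(0.4476), 'm': array([0.4475, 0.3633, 0.1092]), 'yaw_deg': np.float64(-0.36), 'lean_deg': np.float64(0.2), 'rms': np.float64(0.0007), 'along': array([0.283 , 0.2851, 0.4641, 0.4716]), 'z': array([0.0606, 0.0613, 0.1532, 0.155 ])}
plate {'N': 329, 'x0': np.float64(0.5323), 'm': array([ 0.5325, -0.006 ,  0.1849]), 'yaw_deg': np.float64(4.81), 'lean_deg': np.float64(-0.06), 'rms': np.float64(0.0009), 'along': array([-0.0811, -0.0803, -0.0096, -0.0072]), 'z': array([0.1551, 0.1557, 0.2162, 0.217 ])}
plate upto top {'N': 406, 'x0': np.float64(0.5323), 'm': array([ 0.5325, -0.0051,  0.1851]), 'yaw_deg': np.float64(4.85), 'lean_deg': np.float64(0.25), 'rms': np.float64(0.001), 'along': array([-0.0815, -0.0807, -0.0095, -0.0076]), 'z': array([0.1488, 0.1494, 0.2233, 0.2242])}
plT 61 [-0.08017074  0.53254439] -0.034951579507623155 0.031706406300269635
holder S 88 [[0.4446 0.2361 0.0802]
 [0.4543 0.2424 0.0964]
 [0.4658 0.2611 0.1073]]
holder T 31 [[0.4456 0.2365 0.09  ]
 [0.4573 0.2474 0.1033]
 [0.4662 0.2566 0.1142]]
nameplate top 155
(520.3491821289062, -402.61297607421875) (154.04434204101562, 20.97771644592285) 79.1747817993164
tin1 [[0.423 0.144 0.017]
 [0.49  0.212 0.035]]
others x (array([ 11,   0,   0,   0, 168, 123,  95,   0,   0,   0,   0,   0, 139,
       117,  96]), array([0.47512144, 0.48272804, 0.49033465, 0.49794125, 0.50554785,
       0.51315446, 0.52076106, 0.52836766, 0.53597426, 0.54358087,
       0.55118747, 0.55879407, 0.56640068, 0.57400728, 0.58161388,
       0.58922048]))
```

Emit:
{"method": "apply_moves", "body": {
  "plan": [
    {"offset": [0.035,-0.015,0.015],"rot": [0,0,-9.7]},
    {"offset": [0.035,-0.015,0.015],"rot": [0,0,-9.7]},
    {"offset": [0.045,-0.0195,0],"rot": [0,0,-9.7]},
    {"offset": [0.045,-0.0195,0],"rot": [0,0,-9.7]},
    {"offset": [0.045,-0.0195,0],"rot": [0,0,-9.7]},
    {"offset": [0.045,-0.0195,0],"rot": [0,0,-9.7]},
    {"offset": [0.045,-0.0195,0],"rot": [0,0,-9.7]},
    {"offset": [0.045,-0.0195,0],"rot": [0,0,-9.7]},
    {"offset": [0,0,0],"rot": [0,0,0]},
    {"offset": [0,0,0],"rot": [0,0,0]}
  ],
  "grip": 0.0854,
  "newtons": 80
}}

```text
clock: 1.35
tcp_pos: [0.4631, 0.3569, 0.236]
ee_rot: [-0.003, 0.723, 0.69, -0.004]
ft_force: [-0.7, 0.4, -0.3]
width: 0.0852
```

```bash
cat >> h.py <<'E'
from scipy.spatial.transform import Rotation as R
def need(pos,yaw):
    "shift and turn to a tool pointing down at pos with jaw direction at yaw deg from world x"
    s=manip.read_state(); q=s['ee_rot']; C=R.from_quat([q[1],q[2],q[3],q[0]])
    a=np.radians(yaw); y=np.array([np.cos(a),np.sin(a),0]); z=np.array([0,0,-1.]); best=None
    for sg in(1,-1):
        D=R.from_matrix(np.c_[np.cross(sg*y,z),sg*y,z]); r=(D*C.inv()).as_rotvec(degrees=True)
        if best is None or np.linalg.norm(r)<np.linalg.norm(best): best=r
    print('t',s['clock'],'off',(np.array(pos)-s['tcp_pos']).round(4),'rot',best.round(2),'F',s['ft_force'].round(1),'w',round(s['width'],4),'tcp',s['tcp_pos'].round(4))
E
python3 -c "
from h import *
need([.4556,.365,.120],-.4)"
```

```text
t 1.35 off [-0.0075  0.0081 -0.116 ] rot [ 0.11 -0.56  2.28] F [-0.7  0.4 -0.3] w 0.0852 tcp [0.4631 0.3569 0.236 ]
```

Emit:
{"method": "apply_moves", "body": {
  "plan": [
    {"offset": [-0.004,0.004,-0.01],"rot": [0,-0.5,1.2]},
    {"offset": [-0.004,0.004,-0.02],"rot": [0,0,1.2]},
    {"offset": [0,0,-0.02],"rot": [0,0,0]},
    {"offset": [0,0,-0.005],"rot": [0,0,0]},
    {"offset": [0,0,0],"rot": [0,0,0]}
  ]
}}

```text
clock: 1.98
tcp_pos: [0.4478, 0.3682, 0.1783]
ee_rot: [-0.0, 0.704, 0.711, -0.002]
ft_force: [0.1, -0.5, 0.5]
width: 0.0856
```

```bash
python3 -c "
from h import *
need([.4556,.365,.120],-.4)"
```

```text
t 1.975 off [ 0.0078 -0.0032 -0.0583] rot [ 0.12 -0.14 -0.96] F [ 0.1 -0.5  0.5] w 0.0856 tcp [0.4478 0.3682 0.1783]
```

Emit:
{"method": "apply_moves", "body": {
  "plan": [
    {"offset": [0.005,-0.002,-0.015],"rot": [0,0,-0.7]},
    {"offset": [0.002,-0.001,-0.015],"rot": [0,0,0]},
    {"offset": [0,0,-0.015],"rot": [0,0,0]},
    {"offset": [0,0,-0.005],"rot": [0,0,0]},
    {"offset": [0,0,0],"rot": [0,0,0]},
    {"offset": [0,0,0],"rot": [0,0,0]}
  ]
}}

```text
clock: 2.72
tcp_pos: [0.4563, 0.3653, 0.1259]
ee_rot: [0.0, 0.708, 0.706, -0.0]
ft_force: [0.7, 0.0, -0.5]
width: 0.0854
```

```bash
python3 -c "
from h import *
need([.4556,.365,.120],-.4)"
```

```text
t 2.725 off [-0.0007 -0.0003 -0.0059] rot [ 0.04 -0.03 -0.21] F [ 0.7  0.  -0.5] w 0.0854 tcp [0.4563 0.3653 0.1259]
```

Emit:
{"method": "apply_moves", "body": {
  "plan": [
    {"offset": [-0.0007,0,-0.005],"rot": [0,0,-0.2]},
    {"offset": [0,0,0],"rot": [0,0,0]},
    {"offset": [0,0,0],"rot": [0,0,0]}
  ]
}}

```text
clock: 3.1
tcp_pos: [0.4562, 0.3659, 0.1217]
ee_rot: [0.0, 0.71, 0.705, 0.001]
ft_force: [0.2, 0.4, -0.1]
width: 0.0858
```

Emit:
{"method": "apply_moves", "body": {
  "plan": [
    {"offset": [0,0,0],"rot": [0,0,0]},
    {"offset": [0,0,0],"rot": [0,0,0]},
    {"offset": [0,0,0],"rot": [0,0,0]},
    {"offset": [0,0,0],"rot": [0,0,0]},
    {"offset": [0,0,0],"rot": [0,0,0]},
    {"offset": [0,0,0],"rot": [0,0,0]},
    {"offset": [0,0,0],"rot": [0,0,0]},
    {"offset": [0,0,0],"rot": [0,0,0]}
  ],
  "grip": 0.0,
  "newtons": 100
}}

```text
clock: 4.1
tcp_pos: [0.4567, 0.3661, 0.1224]
ee_rot: [0.0, 0.71, 0.705, 0.001]
ft_force: [-0.4, -0.2, 1.1]
width: 0.0133
```

```bash
python3 -c "
from h import *
need([.4556,.365,.120],-.4)"
```

```text
t 4.1 off [-0.0011 -0.0011 -0.0024] rot [-0.07  0.14  0.  ] F [-0.4 -0.2  1.1] w 0.0133 tcp [0.4567 0.3661 0.1224]
```

Emit:
{"method": "apply_moves", "body": {
  "plan": [
    {"offset": [0,0,0.008],"rot": [0,0,0]},
    {"offset": [0,0,0.008],"rot": [0,0,0]},
    {"offset": [0,0,0.01],"rot": [0,0,0]},
    {"offset": [0,0,0.015],"rot": [0,0,0]},
    {"offset": [0,0,0.015],"rot": [0,0,0]},
    {"offset": [0,0,0.015],"rot": [0,0,0]},
    {"offset": [0,0,0.02],"rot": [0,0,0]},
    {"offset": [0,0,0.02],"rot": [0,0,0]},
    {"offset": [0,0,0.02],"rot": [0,0,0]},
    {"offset": [0,0,0.015],"rot": [0,0,0]},
    {"offset": [0,0,0.01],"rot": [0,0,0]},
    {"offset": [0,0,0],"rot": [0,0,0]},
    {"offset": [0,0,0],"rot": [0,0,0]}
  ]
}}

```text
clock: 5.72
tcp_pos: [0.4528, 0.3641, 0.2887]
ee_rot: [-0.001, 0.71, 0.705, -0.001]
ft_force: [0.1, -0.5, -5.8]
width: 0.0137
```

```bash
python3 -c "
from h import *
need([.4556,.365,.300],-.4)
p,d,m=cap('side');save('lift',p);W=cloud(d,m);np.save('lift.npy',W)
s=manip.read_state()['tcp_pos']
f=face(sel(W,(.40,.50),(.28,.50),(s[2]-.10,s[2]+.02)))[0];print(f)
"
```

```text
t 5.725 off [0.0028 0.0009 0.0113] rot [-0.   -0.13 -0.01] F [ 0.1 -0.5 -5.8] w 0.0137 tcp [0.4528 0.3641 0.2887]
{'N': 532, 'x0': np.float64(0.4433), 'm': array([0.4433, 0.3617, 0.2516]), 'yaw_deg': np.float64(-0.3), 'lean_deg': np.float64(-0.27), 'rms': np.float64(0.0007), 'along': array([0.2826, 0.2836, 0.4641, 0.4676]), 'z': array([0.1897, 0.1923, 0.3068, 0.3084])}
```

View pics/lift.png

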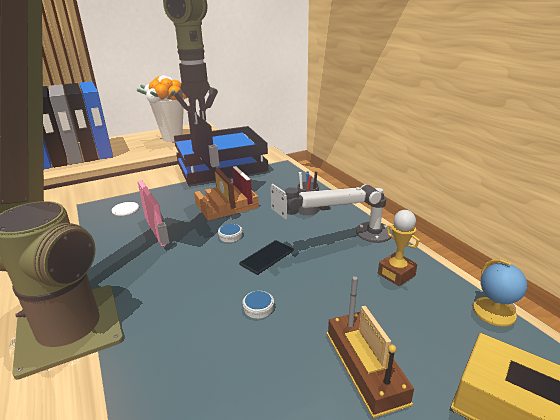

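The display is lifted, hangs upright in the fingers and weighs about 5.5 N. I carry it across in front of the plate.

Emit:
{"method": "apply_moves", "body": {
  "plan": [
    {"offset": [0.001,-0.01,0.004],"rot": [0,0,0.3]},
    {"offset": [0.002,-0.02,0.004],"rot": [0,0,0.4]},
    {"offset": [0.003,-0.03,0.003],"rot": [0,0,0.4]},
    {"offset": [0.003,-0.03,0],"rot": [0,0,0.4]},
    {"offset": [0.003,-0.03,0],"rot": [0,0,0.4]},
    {"offset": [0.003,-0.03,0],"rot": [0,0,0.4]},
    {"offset": [0.003,-0.03,0],"rot": [0,0,0.4]},
    {"offset": [0.002,-0.03,0],"rot": [0,0,0.4]},
    {"offset": [0.002,-0.03,0],"rot": [0,0,0.4]},
    {"offset": [0.001,-0.03,0],"rot": [0,0,0.4]},
    {"offset": [0,-0.025,0],"rot": [0,0,0.4]},
    {"offset": [0,-0.015,0],"rot": [0,0,0.4]},
    {"offset": [0,-0.005,0],"rot": [0,0,0]},
    {"offset": [0,0,0],"rot": [0,0,0]},
    {"offset": [0,0,0],"rot": [0,0,0]}
  ]
}}

```text
clock: 7.65
tcp_pos: [0.47, 0.0306, 0.2971]
ee_rot: [-0.001, 0.679, 0.734, -0.006]
ft_force: [0.3, 0.4, -5.5]
width: 0.0138
```

```bash
python3 -c "
from h import *
need([.495,-.0005,.300],4.7)"
```

```text
t 7.65 off [ 0.025  -0.0311  0.0029] rot [ 0.5  -0.55  0.3 ] F [ 0.3  0.4 -5.5] w 0.0138 tcp [0.47   0.0306 0.2971]
```

Emit:
{"method": "apply_moves", "body": {
  "plan": [
    {"offset": [0.006,-0.008,0.002],"rot": [0.25,-0.25,0.1]},
    {"offset": [0.006,-0.008,0.001],"rot": [0.2,-0.2,0.1]},
    {"offset": [0.006,-0.008,0],"rot": [0,0,0]},
    {"offset": [0.003,-0.003,0],"rot": [0,0,0]},
    {"offset": [0,0,0],"rot": [0,0,0]},
    {"offset": [0,0,0],"rot": [0,0,0]}
  ]
}}

```text
clock: 8.4
tcp_pos: [0.493, 0.0025, 0.2999]
ee_rot: [-0.0, 0.678, 0.736, -0.001]
ft_force: [0.5, -0.1, -5.0]
width: 0.0133
```

```bash
python3 -c "
from h import *
need([.505,-.0005,.300],4.7)"
```

```text
t 8.4 off [ 0.012  -0.003   0.0001] rot [ 0.02 -0.09  0.  ] F [ 0.5 -0.1 -5. ] w 0.0133 tcp [0.493  0.0025 0.2999]
```

```bash
python3 -c "
from h import *
p,d,m=cap('side');W=cloud(d,m)
s=manip.read_state()['tcp_pos']
f,Q=face(sel(W,(.45,.52),(-.085,.12),(.185,.335)));print(f)
P=Q[Q[:,2]<.28]; e=P[:,:2]@np.array([-np.sin(np.radians(4.7)),np.cos(np.radians(4.7))]);print('ends',np.percentile(e,[0.5,99.5]))
P=sel(W,(.45,.54),(-.16,-.096),(.17,.30));print('hold',len(P),np.percentile(P,[2,50,98],axis=0).round(4))
p2,d2,m2=cap('top');V=cloud(d2,m2)
P=sel(V,(.45,.54),(-.14,.14),(.29,.345));P=P[abs(P[:,1])>.06];print('topedge',len(P),np.polyfit(P[:,1],P[:,0],1),np.percentile(P,[1,50,99],axis=0).round(4))
P=sel(V,(.51,.56),(-.05,.05),(.205,.24));print('plate seen',len(P),np.percentile(P,[2,50,98],axis=0).round(4) if len(P) else '')
a=cv2.resize(p[130:290,180:380],None,fx=3,fy=3,interpolation=2);save('c2',a)
b=cv2.resize(p2[150:270,200:360],None,fx=4,fy=4,interpolation=2);save('c3',b)
"
```

```text
{'N': 1803, 'x0': np.float64(0.4845), 'm': array([ 0.4843, -0.0056,  0.2715]), 'yaw_deg': np.float64(4.7), 'lean_deg': np.float64(-0.13), 'rms': np.float64(0.0008), 'along': array([-0.1249, -0.1236,  0.0578,  0.0624]), 'z': array([0.2   , 0.2031, 0.3335, 0.335 ])}
ends [-0.12412237  0.05964018]
hold 362 [[ 0.4906 -0.1257  0.2243]
 [ 0.4969 -0.1216  0.2588]
 [ 0.5116 -0.0962  0.2855]]
topedge 166 [-0.07790951  0.48974431] [[ 0.4759 -0.0961  0.2927]
 [ 0.4915 -0.0693  0.3353]
 [ 0.5055  0.1001  0.3429]]
plate seen 0
```

View pics/c3.png

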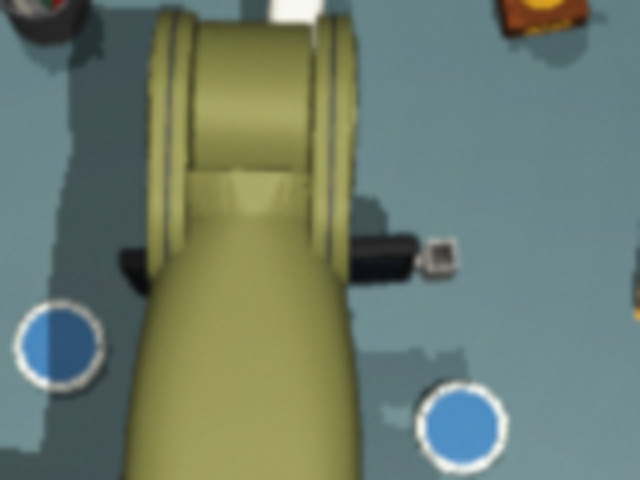

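The top view shows the display in front of the arm with its holder at the right. Its yaw is 4.7°, which matches the plate. I advance over the plate, 1 mm short so the flared lip guides it.

Emit:
{"method": "apply_moves", "body": {
  "plan": [
    {"offset": [0.005,-0.001,0],"rot": [0,0,0]},
    {"offset": [0.006,-0.001,0],"rot": [0,0,0]},
    {"offset": [0.006,-0.001,0],"rot": [0,0,0]},
    {"offset": [0.004,0,0],"rot": [0,0,0]},
    {"offset": [0.001,0,0],"rot": [0,0,0]},
    {"offset": [0,0,0],"rot": [0,0,0]}
  ]
}}

```text
clock: 9.25
tcp_pos: [0.5168, -0.0002, 0.2999]
ee_rot: [-0.0, 0.677, 0.736, -0.001]
ft_force: [-0.2, 0.3, -4.8]
width: 0.0138
```

```bash
python3 -c "
from h import *
need([.5225,-.0008,.300],4.8)"
```

```text
t 9.25 off [ 0.0057 -0.0006  0.0001] rot [ 0.02 -0.08  0.04] F [-0.2  0.3 -4.8] w 0.0138 tcp [ 5.168e-01 -2.000e-04  2.999e-01]
```

Emit:
{"method": "apply_moves", "body": {
  "plan": [
    {"offset": [0.003,0,0],"rot": [0,0,0]},
    {"offset": [0.002,0,-0.001],"rot": [0,0,0]},
    {"offset": [0,0,-0.004],"rot": [0,0,0]},
    {"offset": [0,0,-0.004],"rot": [0,0,0]},
    {"offset": [0,0,0],"rot": [0,0,0]},
    {"offset": [0,0,0],"rot": [0,0,0]}
  ]
}}

```text
clock: 10.0
tcp_pos: [0.5214, -0.0001, 0.29]
ee_rot: [-0.001, 0.677, 0.736, -0.001]
ft_force: [-0.9, 1.0, -5.9]
width: 0.0138
```

```bash
python3 -c "
from h import *
need([.5225,-.0008,.270],4.8)
p,d,m=cap('side');W=cloud(d,m)
f,Q=face(sel(W,(.49,.54),(-.085,.12),(.185,.335)));print(f)
a=cv2.resize(p[130:290,180:380],None,fx=3,fy=3,interpolation=2);save('c4',a)
P=sel(W,(.535,.62),(-.05,.05),(.10,.24));print('head',len(P),np.percentile(P,[2,50,98],axis=0).round(4) if len(P) else '')
"
```

```text
t 10.0 off [ 0.0011 -0.0007 -0.02  ] rot [ 0.02 -0.13  0.04] F [-0.9  1.  -5.9] w 0.0138 tcp [ 5.214e-01 -1.000e-04  2.900e-01]
{'N': 1879, 'x0': np.float64(0.5129), 'm': array([ 0.5129, -0.0075,  0.2692]), 'yaw_deg': np.float64(4.79), 'lean_deg': np.float64(0.01), 'rms': np.float64(0.0009), 'along': array([-0.1279, -0.127 ,  0.0528,  0.0582]), 'z': array([0.1899, 0.1927, 0.3278, 0.3347])}
head 70 [[ 0.5354 -0.0328  0.1466]
 [ 0.6124 -0.019   0.1687]
 [ 0.6198 -0.005   0.1869]]
```

View pics/c4.png

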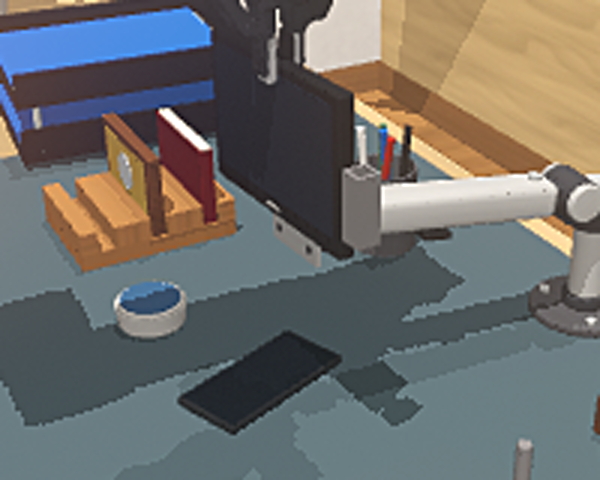

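The crop shows the display in front of the plate, whose bottom strip is visible below it at (300,245). The fit puts the hook about 2 mm short in x, so I nudge forward 1 mm and go down slowly.

Emit:
{"method": "apply_moves", "body": {
  "plan": [
    {"offset": [0.001,0,-0.004],"rot": [0,0,0]},
    {"offset": [0,0,-0.005],"rot": [0,0,0]},
    {"offset": [0,0,-0.005],"rot": [0,0,0]},
    {"offset": [0,0,-0.003],"rot": [0,0,0]},
    {"offset": [0,0,0],"rot": [0,0,0]},
    {"offset": [0,0,0],"rot": [0,0,0]}
  ]
}}

```text
clock: 10.8
tcp_pos: [0.5224, -0.0001, 0.2717]
ee_rot: [-0.001, 0.677, 0.736, -0.001]
ft_force: [1.9, -0.1, -5.4]
width: 0.0136
```

```bash
python3 -c "
from h import *
need([.5225,-.0008,.2444],4.8);print(manip.read_state()['moment'])"
```

```text
t 10.8 off [ 0.0001 -0.0007 -0.0273] rot [ 0.02 -0.14  0.04] F [ 1.9 -0.1 -5.4] w 0.0136 tcp [ 5.224e-01 -1.000e-04  2.717e-01]
[ 0.00315179 -0.01123042 -0.00943344]
```

Emit:
{"method": "apply_moves", "body": {
  "plan": [
    {"offset": [0.001,0,-0.002],"rot": [0,0,0]},
    {"offset": [0,0,-0.004],"rot": [0,0,0]},
    {"offset": [0,0,-0.004],"rot": [0,0,0]},
    {"offset": [0,0,0],"rot": [0,0,0]},
    {"offset": [0,0,0],"rot": [0,0,0]}
  ]
}}

```text
clock: 11.42
tcp_pos: [0.5235, -0.0001, 0.2611]
ee_rot: [-0.001, 0.677, 0.736, -0.001]
ft_force: [-0.5, -0.4, -5.5]
width: 0.0136
```

```bash
python3 -c "
from h import *
need([.5225,-.0008,.2444],4.8);print(manip.read_state()['moment'])"
```

```text
t 11.425 off [-0.001  -0.0007 -0.0167] rot [ 0.01 -0.13  0.04] F [-0.5 -0.4 -5.5] w 0.0136 tcp [ 5.235e-01 -1.000e-04  2.611e-01]
[ 0.00095244 -0.03555274  0.04661923]
```

Force is near zero, so the plate is inside the hood. Continuing down to contact.

Emit:
{"method": "apply_moves", "body": {
  "plan": [
    {"offset": [0,0,-0.004],"rot": [0,0,0]},
    {"offset": [0,0,-0.004],"rot": [0,0,0]},
    {"offset": [0,0,-0.003],"rot": [0,0,0]},
    {"offset": [0,0,0],"rot": [0,0,0]},
    {"offset": [0,0,0],"rot": [0,0,0]}
  ]
}}

```text
clock: 12.05
tcp_pos: [0.5235, -0.0002, 0.2493]
ee_rot: [-0.001, 0.677, 0.736, -0.001]
ft_force: [0.4, 0.8, -5.5]
width: 0.0136
```

Emit:
{"method": "apply_moves", "body": {
  "plan": [
    {"offset": [0,0,-0.003],"rot": [0,0,0]},
    {"offset": [0,0,-0.003],"rot": [0,0,0]},
    {"offset": [0,0,-0.002],"rot": [0,0,0]},
    {"offset": [0,0,0],"rot": [0,0,0]},
    {"offset": [0,0,0],"rot": [0,0,0]}
  ]
}}

```text
clock: 12.68
tcp_pos: [0.5233, -0.0001, 0.2413]
ee_rot: [-0.001, 0.677, 0.736, -0.001]
ft_force: [-0.4, -0.6, -4.6]
width: 0.0132
```

```bash
python3 -c "
from h import *
need([.5235,-.0008,.2444],4.8);print(manip.read_state()['moment'])"
```

```text
t 12.675 off [ 0.0002 -0.0007  0.0031] rot [ 0.01 -0.12  0.04] F [-0.4 -0.6 -4.6] w 0.0132 tcp [ 5.233e-01 -1.000e-04  2.413e-01]
[-0.01214155  0.18908441  0.0175872 ]
```

Emit:
{"method": "apply_moves", "body": {
  "plan": [
    {"offset": [0,0,-0.003],"rot": [0,0,0]},
    {"offset": [0,0,-0.003],"rot": [0,0,0]},
    {"offset": [0,0,-0.003],"rot": [0,0,0]},
    {"offset": [0,0,-0.003],"rot": [0,0,0]},
    {"offset": [0,0,-0.002],"rot": [0,0,0]},
    {"offset": [0,0,0],"rot": [0,0,0]}
  ]
}}

```text
clock: 13.42
tcp_pos: [0.5221, -0.0001, 0.2264]
ee_rot: [-0.001, 0.677, 0.736, -0.001]
ft_force: [-1.7, -0.1, -2.7]
width: 0.0136
```

```bash
python3 -c "
from h import *
need([.5235,-.0008,.20],4.8);print(manip.read_state()['moment'])"
```

```text
t 13.425 off [ 0.0014 -0.0007 -0.0264] rot [ 0.01 -0.23  0.03] F [-1.7 -0.1 -2.7] w 0.0136 tcp [ 5.221e-01 -1.000e-04  2.264e-01]
[-0.00079467  0.4619195   0.00953758]
```

Emit:
{"method": "apply_moves", "body": {
  "plan": [
    {"offset": [-0.0005,0,-0.003],"rot": [0,0,0]},
    {"offset": [-0.0005,0,-0.003],"rot": [0,0,0]},
    {"offset": [0,0,-0.003],"rot": [0,0,0]},
    {"offset": [0,0,-0.003],"rot": [0,0,0]},
    {"offset": [0,0,-0.002],"rot": [0,0,0]},
    {"offset": [0,0,0],"rot": [0,0,0]}
  ]
}}

```text
clock: 14.18
tcp_pos: [0.5215, -0.0001, 0.212]
ee_rot: [-0.001, 0.677, 0.736, -0.001]
ft_force: [-1.9, 0.2, -2.7]
width: 0.0134
```

```bash
python3 -c "
from h import *
need([.5235,-.0008,.20],4.8);print(manip.read_state()['moment'])
p,d,m=cap('side');W=cloud(d,m)
f,Q=face(sel(W,(.49,.54),(-.085,.12),(.13,.27)));print(f)
"
```

```text
t 14.175 off [ 0.002  -0.0007 -0.012 ] rot [ 0.   -0.14  0.03] F [-1.9  0.2 -2.7] w 0.0134 tcp [ 5.215e-01 -1.000e-04  2.120e-01]
[0.01895584 0.3907154  0.01742102]
{'N': 1507, 'x0': np.float64(0.5131), 'm': array([ 0.513 , -0.0086,  0.2019]), 'yaw_deg': np.float64(4.74), 'lean_deg': np.float64(0.38), 'rms': np.float64(0.0009), 'along': array([-0.1275, -0.1264,  0.0544,  0.0578]), 'z': array([0.1302, 0.1314, 0.2515, 0.2696])}
```

Emit:
{"method": "apply_moves", "body": {
  "plan": [
    {"offset": [-0.0005,0,-0.003],"rot": [0,0,0]},
    {"offset": [-0.0005,0,-0.003],"rot": [0,0,0]},
    {"offset": [-0.0005,0,-0.003],"rot": [0,0,0]},
    {"offset": [0,0,-0.002],"rot": [0,0,0]},
    {"offset": [0,0,0],"rot": [0,0,0]},
    {"offset": [0,0,0],"rot": [0,0,0]}
  ]
}}

```text
clock: 14.98
tcp_pos: [0.5215, -0.0001, 0.2012]
ee_rot: [0.0, 0.677, 0.736, 0.0]
ft_force: [-1.0, 0.6, -0.9]
width: 0.0133
```

```bash
python3 -c "
from h import *
need([.5235,-.0008,.20],4.8);print(manip.read_state()['moment'])
p,d,m=cap('side');W=cloud(d,m);print(manip.read_state()['ft_force'])
f,Q=face(sel(W,(.49,.54),(-.085,.12),(.11,.25)));print(f)
a=cv2.resize(p[130:290,180:380],None,fx=3,fy=3,interpolation=2);save('c5',a)
"
```

```text
t 14.975 off [ 0.002  -0.0007 -0.0012] rot [0.01 0.05 0.04] F [-1.   0.6 -0.9] w 0.0133 tcp [ 5.215e-01 -1.000e-04  2.012e-01]
[0.09527396 0.31750795 0.01407562]
[-0.61033953  0.48060212  0.07996811]
{'N': 1564, 'x0': np.float64(0.5131), 'm': array([ 0.5129, -0.0086,  0.1846]), 'yaw_deg': np.float64(4.72), 'lean_deg': np.float64(0.04), 'rms': np.float64(0.0009), 'along': array([-0.1273, -0.1262,  0.0538,  0.0579]), 'z': array([0.11  , 0.1112, 0.2396, 0.2494])}
```

View pics/c5.png

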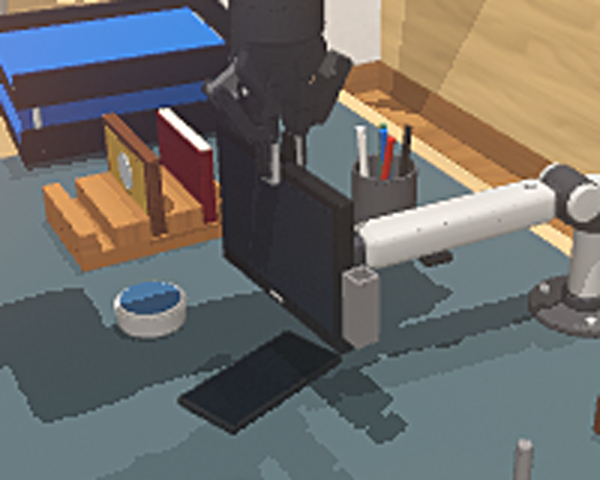

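The crop shows the arm sunk clearly, with the plate inside the hood and the display upright. I check the remaining load on the fingers.

Emit:
{"method": "apply_moves", "body": {
  "plan": [
    {"offset": [0,0,0],"rot": [0,0,0]}
  ]
}}

```text
clock: 15.15
tcp_pos: [0.5215, -0.0, 0.2013]
ee_rot: [0.0, 0.677, 0.736, 0.0]
ft_force: [-0.4, -0.2, -0.4]
width: 0.0135
```

Emit:
{"method": "apply_moves", "body": {
  "plan": [
    {"offset": [0,0,0],"rot": [0,0,0]}
  ]
}}

```text
clock: 15.28
tcp_pos: [0.5215, -0.0001, 0.2013]
ee_rot: [0.0, 0.677, 0.736, 0.0]
ft_force: [-1.7, -0.0, -0.9]
width: 0.0136
```

Emit:
{"method": "apply_moves", "body": {
  "plan": [
    {"offset": [0,0,0],"rot": [0,0,0]}
  ]
}}

```text
clock: 15.4
tcp_pos: [0.5215, -0.0, 0.2013]
ee_rot: [0.0, 0.677, 0.736, 0.0]
ft_force: [-1.7, 0.7, -1.2]
width: 0.0134
```

Emit:
{"method": "apply_moves", "body": {
  "plan": [
    {"offset": [0,0,0],"rot": [0,0,0]}
  ]
}}

```text
clock: 15.52
tcp_pos: [0.5215, -0.0001, 0.2013]
ee_rot: [0.0, 0.677, 0.736, 0.0]
ft_force: [-0.6, 0.3, -1.5]
width: 0.0138
```

Emit:
{"method": "apply_moves", "body": {
  "plan": [
    {"offset": [-0.0005,0,-0.003],"rot": [0,0,0]},
    {"offset": [-0.0005,0,-0.003],"rot": [0,0,0]},
    {"offset": [0,0,-0.002],"rot": [0,0,0]},
    {"offset": [0,0,0],"rot": [0,0,0]},
    {"offset": [0,0,0],"rot": [0,0,0]}
  ]
}}

```text
clock: 16.15
tcp_pos: [0.5217, -0.0001, 0.1933]
ee_rot: [0.001, 0.677, 0.736, 0.001]
ft_force: [-0.5, -0.4, 0.3]
width: 0.0137
```

Emit:
{"method": "apply_moves", "body": {
  "plan": [
    {"offset": [0,0,0],"rot": [0,0,0]}
  ]
}}

```text
clock: 16.27
tcp_pos: [0.5217, -0.0001, 0.1934]
ee_rot: [0.001, 0.677, 0.736, 0.001]
ft_force: [-1.7, -0.2, -0.5]
width: 0.0132
```

Emit:
{"method": "apply_moves", "body": {
  "plan": [
    {"offset": [0,0,0],"rot": [0,0,0]}
  ]
}}

```text
clock: 16.4
tcp_pos: [0.5217, -0.0001, 0.1934]
ee_rot: [0.001, 0.677, 0.736, 0.001]
ft_force: [-0.2, 0.1, -0.1]
width: 0.0135
```

Emit:
{"method": "apply_moves", "body": {
  "plan": [
    {"offset": [0,0,0],"rot": [0,0,0]}
  ]
}}

```text
clock: 16.52
tcp_pos: [0.5217, -0.0001, 0.1934]
ee_rot: [0.001, 0.677, 0.736, 0.001]
ft_force: [-0.4, -0.3, -0.0]
width: 0.0134
```

Emit:
{"method": "apply_moves", "body": {
  "plan": [
    {"offset": [0,0,0],"rot": [0,0,0]},
    {"offset": [0,0,0],"rot": [0,0,0]},
    {"offset": [0,0,0],"rot": [0,0,0]}
  ],
  "grip": 0.0,
  "newtons": 20
}}

```text
clock: 16.9
tcp_pos: [0.5217, -0.0001, 0.1934]
ee_rot: [0.001, 0.677, 0.736, 0.001]
ft_force: [-1.8, -0.7, -0.1]
width: 0.0134
```

Emit:
{"method": "apply_moves", "body": {
  "plan": [
    {"offset": [0,0,0],"rot": [0,0,0]},
    {"offset": [0,0,0],"rot": [0,0,0]},
    {"offset": [0,0,0],"rot": [0,0,0]},
    {"offset": [0,0,0],"rot": [0,0,0]},
    {"offset": [0,0,0],"rot": [0,0,0]},
    {"offset": [0,0,0],"rot": [0,0,0]}
  ],
  "grip": 0.045
}}

```text
clock: 17.65
tcp_pos: [0.5228, -0.0001, 0.1939]
ee_rot: [0.002, 0.677, 0.736, 0.002]
ft_force: [1.3, 0.2, -1.4]
width: 0.0445
```

```bash
python3 -c "
from h import *
need([.5235,-.0008,.20],4.8)
p,d,m=cap('side');W=cloud(d,m)
f,Q=face(sel(W,(.49,.54),(-.085,.12),(.11,.25)));print(f)
"
```

```text
t 17.65 off [ 0.0007 -0.0007  0.0061] rot [0.01 0.34 0.04] F [ 1.3  0.2 -1.4] w 0.0445 tcp [ 5.228e-01 -1.000e-04  1.939e-01]
{'N': 1359, 'x0': np.float64(0.5135), 'm': array([ 0.5137, -0.0121,  0.1753]), 'yaw_deg': np.float64(4.75), 'lean_deg': np.float64(-0.69), 'rms': np.float64(0.0009), 'along': array([-0.1277, -0.1265,  0.0535,  0.0585]), 'z': array([0.11  , 0.111 , 0.2297, 0.2314])}
```

Emit:
{"method": "apply_moves", "body": {
  "plan": [
    {"offset": [0,0,0.004],"rot": [0,0,0]},
    {"offset": [0,0,0.008],"rot": [0,0,0]},
    {"offset": [0,0,0.012],"rot": [0,0,0]},
    {"offset": [0,0,0.015],"rot": [0,0,0]},
    {"offset": [0,0,0.02],"rot": [0,0,0]},
    {"offset": [0,-0.02,0.015],"rot": [0,0,0]},
    {"offset": [0,-0.04,0],"rot": [0,0,0]},
    {"offset": [0,-0.04,0],"rot": [0,0,0]},
    {"offset": [0,-0.04,0],"rot": [0,0,0]},
    {"offset": [0,-0.04,0],"rot": [0,0,0]},
    {"offset": [0,-0.03,0],"rot": [0,0,0]},
    {"offset": [0,-0.01,0],"rot": [0,0,0]},
    {"offset": [0,0,0],"rot": [0,0,0]},
    {"offset": [0,0,0],"rot": [0,0,0]}
  ]
}}

```text
clock: 19.45
tcp_pos: [0.5254, -0.2254, 0.2818]
ee_rot: [0.008, 0.676, 0.737, 0.006]
ft_force: [0.7, -0.0, -0.6]
width: 0.0452
```

```bash
cat > sty.py <<'E'
from h import *
def sty(x=.528,y=-.331,zt=.167):
    for n in('top','side'):
        p,d,m=cap(n); W=cloud(d,m)
        P=sel(W,(x-.02,x+.02),(y-.02,y+.02),(zt-.06 if n=='side' else zt-.012,zt+.012))
        cam=np.linalg.inv(np.array(m['camera_from_world']))[:3,3]
        print(n,len(P),np.median(P,0).round(4),np.percentile(P,[2,98],axis=0).round(4).tolist(),'cam',cam.round(2))
E
python3 -c "
from sty import *
need([.529,-.33,.26],4.8); sty()
p,d,m=cap('side');W=cloud(d,m);p2,d2,m2=cap('top');V=cloud(d2,m2)
f,Q=face(sel(W,(.49,.54),(-.085,.12),(.09,.25)));print(f)
for k in(W,V):
    P=sel(k,(.49,.56),(-.14,-.10),(.10,.20));print('hold',len(P),np.percentile(P,[2,50,98],axis=0).round(4).tolist())
P=sel(V,(.48,.56),(-.12,.12),(.215,.245));print('top',len(P),np.polyfit(P[:,1],P[:,0],1),np.percentile(P,[1,50,99],axis=0).round(4).tolist())
b=np.hstack([cv2.resize(p2[170:250,230:330],None,fx=4,fy=4,interpolation=2),cv2.resize(p[170:250,230:330],None,fx=4,fy=4,interpolation=2)]);save('c6',b)
"
```

```text
t 19.45 off [ 0.0036 -0.1046 -0.0218] rot [ 0.1   1.09 -0.17] F [ 0.7 -0.  -0.6] w 0.0452 tcp [ 0.5254 -0.2254  0.2818]
  return _methods._mean(a, axis=axis, dtype=dtype,
  ret = um.true_divide(
Traceback (most recent call last):
  File "sty.py", line 7, in sty
    print(n,len(P),np.median(P,0).round(4),np.percentile(P,[2,98],axis=0).round(4).tolist(),'cam',cam.round(2))
                                           ~~~~~~~~~~~~~^^^^^^^^^^^^^^^^^
IndexError: index -1 is out of bounds for axis 0 with size 0
```

```bash
python3 -c "
from h import *
x,y=.528,-.331
for n,zr in(('top',(.155,.18)),('side',(.155,.18)),('side',(.07,.15))):
    F=np.load(n+'0.npz');P=sel(F['w'],(x-.02,x+.02),(y-.02,y+.02),zr)
    print(n,len(P),np.median(P,0).round(4),np.percentile(P,[0,100],axis=0).round(4).tolist())
    if zr[0]<.1:
        # circle fit, radius 5.5 mm
        from scipy.optimize import least_squares
        s=least_squares(lambda c:np.hypot(P[:,0]-c[0],P[:,1]-c[1])-.0055,[x+.002,y+.003],loss='soft_l1',f_scale=.001);print('circle',s.x.round(4))
p,d,m=cap('side');W=cloud(d,m);p2,d2,m2=cap('top');V=cloud(d2,m2)
f,Q=face(sel(W,(.49,.54),(-.085,.12),(.09,.25)));print(f)
for k in(W,V):
    P=sel(k,(.49,.56),(-.14,-.10),(.10,.20));print('hold',len(P),np.percentile(P,[2,50,98],axis=0).round(4).tolist() if len(P) else '')
P=sel(V,(.48,.56),(-.12,.12),(.215,.245));print('top',len(P),np.polyfit(P[:,1],P[:,0],1) if len(P)>3 else '',np.percentile(P,[1,50,99],axis=0).round(4).tolist() if len(P) else '')
b=np.hstack([cv2.resize(p2[150:270,200:400],None,fx=2,fy=4,interpolation=2),cv2.resize(p[150:270,220:320],None,fx=4,fy=4,interpolation=2)]);save('c6',b)
"
```

```text
top 13 [ 0.5279 -0.3297  0.1661] [[0.5236, -0.3341, 0.1565], [0.5317, -0.3256, 0.1743]]
side 43 [ 0.5274 -0.3315  0.1641] [[0.5237, -0.3342, 0.1552], [0.5339, -0.3227, 0.1684]]
side 175 [ 0.526  -0.3322  0.1131] [[0.5228, -0.3354, 0.0711], [0.5341, -0.3247, 0.1498]]
circle [ 0.5294 -0.3285]
{'N': 1650, 'x0': np.float64(0.5128), 'm': array([ 0.5135, -0.0032,  0.1733]), 'yaw_deg': np.float64(4.72), 'lean_deg': np.float64(-0.92), 'rms': np.float64(0.0009), 'along': array([-0.1274, -0.1262,  0.0532,  0.0585]), 'z': array([0.0908, 0.0947, 0.2302, 0.2318])}
hold 317 [[0.519, -0.1281, 0.117], [0.5272, -0.1239, 0.1504], [0.5429, -0.1054, 0.1761]]
hold 82 [[0.5193, -0.1279, 0.1138], [0.5306, -0.1165, 0.1563], [0.5399, -0.1019, 0.1802]]
top 420 [-0.08171291  0.51857022] [[0.5053, -0.0977, 0.2171], [0.5187, -0.0008, 0.2285], [0.5329, 0.0962, 0.2359]]
```

View pics/c6.png

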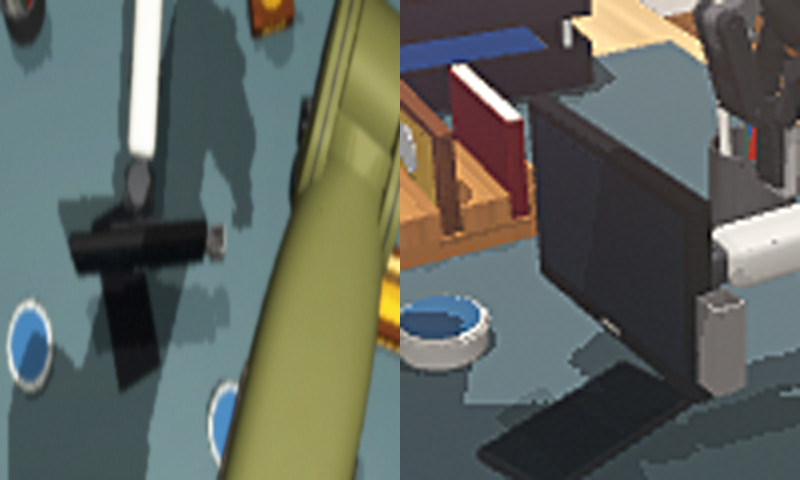

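The display hangs upright with its holder at about (.530, -.117, .176), at (220,240) in the left crop and (722,300) in the right one. Next is the stylus.

Emit:
{"method": "apply_moves", "body": {
  "plan": [
    {"offset": [0,-0.02,-0.005],"rot": [0,0.4,0]},
    {"offset": [0,-0.03,-0.01],"rot": [0,0.4,0]},
    {"offset": [0,-0.025,-0.01],"rot": [0,0.2,0]},
    {"offset": [0,-0.015,-0.01],"rot": [0,0,0]},
    {"offset": [0,-0.005,-0.01],"rot": [0,0,0]},
    {"offset": [0,0,0],"rot": [0,0,0]},
    {"offset": [0,0,0],"rot": [0,0,0]}
  ],
  "grip": 0.05
}}

```text
clock: 20.48
tcp_pos: [0.5253, -0.324, 0.2334]
ee_rot: [0.0, 0.674, 0.738, -0.001]
ft_force: [0.7, -0.1, 0.1]
width: 0.0503
```

```bash
python3 -c "
from h import *
need([.529,-.3292,.123],4.7)"
```

```text
t 20.475 off [ 0.0037 -0.0052 -0.1104] rot [ 0.08 -0.04 -0.5 ] F [ 0.7 -0.1  0.1] w 0.0503 tcp [ 0.5253 -0.324   0.2334]
```

Emit:
{"method": "apply_moves", "body": {
  "plan": [
    {"offset": [0.003,-0.004,-0.01],"rot": [0,0,-0.4]},
    {"offset": [0,0,-0.01],"rot": [0,0,0]},
    {"offset": [0,0,-0.01],"rot": [0,0,0]},
    {"offset": [0,0,-0.003],"rot": [0,0,0]},
    {"offset": [0,0,0],"rot": [0,0,0]},
    {"offset": [0,0,0],"rot": [0,0,0]}
  ]
}}

```text
clock: 21.22
tcp_pos: [0.5289, -0.3266, 0.1989]
ee_rot: [0.001, 0.676, 0.737, -0.001]
ft_force: [0.2, -0.4, -0.2]
width: 0.0502
```

```bash
python3 -c "
from h import *
need([.529,-.3292,.123],4.7)"
```

```text
t 21.225 off [ 0.0001 -0.0026 -0.0759] rot [ 0.09  0.   -0.2 ] F [ 0.2 -0.4 -0.2] w 0.0502 tcp [ 0.5289 -0.3266  0.1989]
```

Emit:
{"method": "apply_moves", "body": {
  "plan": [
    {"offset": [0,-0.0025,-0.01],"rot": [0,0,0]},
    {"offset": [0,0,-0.015],"rot": [0,0,0]},
    {"offset": [0,0,-0.015],"rot": [0,0,0]},
    {"offset": [0,0,-0.015],"rot": [0,0,0]},
    {"offset": [0,0,-0.01],"rot": [0,0,0]},
    {"offset": [0,0,-0.005],"rot": [0,0,0]},
    {"offset": [0,0,0],"rot": [0,0,0]},
    {"offset": [0,0,0],"rot": [0,0,0]}
  ]
}}

```text
clock: 22.22
tcp_pos: [0.5282, -0.3293, 0.1233]
ee_rot: [0.0, 0.676, 0.737, -0.001]
ft_force: [-0.4, 0.4, 0.6]
width: 0.0501
```

```bash
python3 -c "
from h import *
need([.529,-.3292,.123],4.7)"
```

```text
t 22.225 off [ 0.0008  0.0001 -0.0003] rot [ 0.06 -0.04 -0.17] F [-0.4  0.4  0.6] w 0.0501 tcp [ 0.5282 -0.3293  0.1233]
```

Emit:
{"method": "apply_moves", "body": {
  "plan": [
    {"offset": [0.0008,0,0],"rot": [0,0,0]},
    {"offset": [0,0,0],"rot": [0,0,0]},
    {"offset": [0,0,0],"rot": [0,0,0]},
    {"offset": [0,0,0],"rot": [0,0,0]},
    {"offset": [0,0,0],"rot": [0,0,0]},
    {"offset": [0,0,0],"rot": [0,0,0]}
  ],
  "grip": 0.0,
  "newtons": 40
}}

```text
clock: 22.98
tcp_pos: [0.5299, -0.3298, 0.1248]
ee_rot: [0.001, 0.676, 0.737, -0.0]
ft_force: [-0.7, 0.4, 0.1]
width: 0.0095
```

Emit:
{"method": "apply_moves", "body": {
  "plan": [
    {"offset": [0,0,0.005],"rot": [0,0,0]},
    {"offset": [0,0,0.01],"rot": [0,0,0]},
    {"offset": [0,0,0.015],"rot": [0,0,0]},
    {"offset": [0,0,0.02],"rot": [0,0,0]},
    {"offset": [0,0,0.02],"rot": [0,0,0]},
    {"offset": [0,0,0.02],"rot": [0,0,0]},
    {"offset": [0,0,0.02],"rot": [0,0,0]},
    {"offset": [0,0,0.02],"rot": [0,0,0]},
    {"offset": [0,0.01,0.015],"rot": [0,0,0]},
    {"offset": [0,0.02,0.01],"rot": [0,0,0]},
    {"offset": [0,0.03,0],"rot": [0,0,0]},
    {"offset": [0,0.03,0],"rot": [0,0,0]},
    {"offset": [0,0.02,0],"rot": [0,0,0]},
    {"offset": [0,0,0],"rot": [0,0,0]},
    {"offset": [0,0,0],"rot": [0,0,0]}
  ]
}}

```text
clock: 24.85
tcp_pos: [0.5297, -0.2118, 0.2954]
ee_rot: [0.005, 0.676, 0.737, 0.001]
ft_force: [1.3, 0.3, 0.1]
width: 0.0091
```

```bash
python3 -c "
from h import *
need([.530,-.1175,.33],4.7)"
```

```text
t 24.85 off [0.0003 0.0943 0.0346] rot [ 0.32  0.5  -0.3 ] F [1.3 0.3 0.1] w 0.0091 tcp [ 0.5297 -0.2118  0.2954]
```

Emit:
{"method": "apply_moves", "body": {
  "plan": [
    {"offset": [0,0,0.012],"rot": [0.1,0.2,0]},
    {"offset": [0,0.015,0.01],"rot": [0.1,0.2,-0.2]},
    {"offset": [0,0.025,0],"rot": [0,0,0]},
    {"offset": [0,0.02,0],"rot": [0,0,0]},
    {"offset": [0,0.01,0],"rot": [0,0,0]},
    {"offset": [0,0.005,0],"rot": [0,0,0]},
    {"offset": [0,0,0],"rot": [0,0,0]},
    {"offset": [0,0,0],"rot": [0,0,0]}
  ]
}}

```text
clock: 25.85
tcp_pos: [0.5306, -0.1356, 0.3203]
ee_rot: [0.002, 0.679, 0.735, -0.0]
ft_force: [-0.1, -0.2, 0.7]
width: 0.0095
```

```bash
cat > chk.py <<'E'
from h import *
need([.530,-.1175,.32],4.7)
t=manip.read_state()['tcp_pos']
p,d,m=cap('side');W=cloud(d,m)
P=sel(W,(t[0]-.03,t[0]+.03),(t[1]-.03,t[1]+.03),(t[2]-.125,t[2]-.02))
ln=np.polyfit(P[:,2],P[:,:2],1);z=t[2]-.118
print('rod',len(P),'slope',ln[0].round(3),'surface at tip',(ln[0]*z+ln[1]).round(4),'zmin',P[:,2].min().round(4),'med',np.median(P,0).round(4))
from scipy.optimize import least_squares
def f(c): a=P[:,2]-z; return np.hypot(P[:,0]-c[0]-c[2]*a,P[:,1]-c[1]-c[3]*a)-.0055
print('axis at tip',least_squares(f,[t[0],t[1],0,0],loss='soft_l1',f_scale=.001).x.round(4))
P=sel(W,(.49,.56),(-.14,-.104),(.10,.185));print('hold',len(P),np.percentile(P,[2,50,98],axis=0).round(4).tolist())
save('c7',cv2.resize(p[100:240,240:360],None,fx=4,fy=4,interpolation=2))
E
python3 chk.py
```

```text
t 25.85 off [-0.0006  0.0181 -0.0003] rot [0.17 0.16 0.17] F [-0.1 -0.2  0.7] w 0.0095 tcp [ 0.5306 -0.1356  0.3203]
rod 190 slope [-0.011  0.002] surface at tip [ 0.5283 -0.1379] zmin 0.205 med [ 0.5274 -0.1384  0.2531]
axis at tip [ 0.5306 -0.1342 -0.0066 -0.0018]
hold 317 [[0.5192, -0.1282, 0.1165], [0.5269, -0.1243, 0.1508], [0.5424, -0.1056, 0.1762]]
```

Emit:
{"method": "apply_moves", "body": {
  "plan": [
    {"offset": [0,0.006,0],"rot": [0.1,0.1,0]},
    {"offset": [0,0.005,0],"rot": [0,0,0]},
    {"offset": [0,0.003,0],"rot": [0,0,0]},
    {"offset": [0,0,0],"rot": [0,0,0]},
    {"offset": [0,0,0],"rot": [0,0,0]}
  ]
}}

```text
clock: 26.52
tcp_pos: [0.5305, -0.1213, 0.3201]
ee_rot: [0.001, 0.679, 0.734, -0.0]
ft_force: [0.5, -0.5, -0.3]
width: 0.0091
```

```bash
python3 chk.py
```

```text
t 26.525 off [-0.0005  0.0038 -0.0001] rot [0.06 0.03 0.24] F [ 0.5 -0.5 -0.3] w 0.0091 tcp [ 0.5305 -0.1213  0.3201]
rod 288 slope [ 0.017 -0.281] surface at tip [ 0.5268 -0.1036] zmin 0.1953 med [ 0.5272 -0.1226  0.2307]
axis at tip [ 0.5267 -0.1026  0.0297 -0.2987]
hold 315 [[0.5194, -0.1278, 0.1168], [0.5274, -0.1243, 0.1509], [0.5423, -0.1056, 0.1763]]
```

View pics/c7.png

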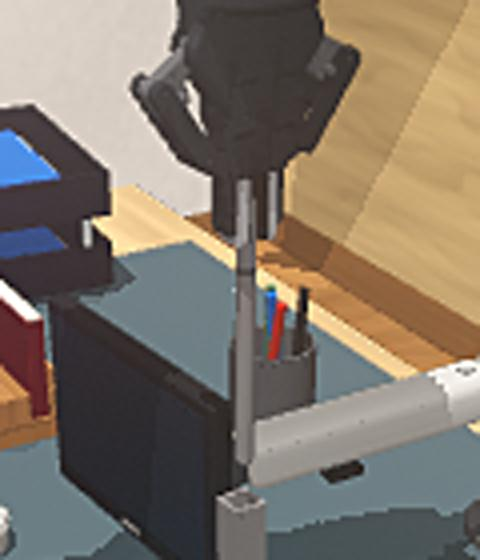

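The stylus is held upright with its tip at (245,462), about 25 mm above the holder mouth at (241,500). I make the small y correction and lower it.

Emit:
{"method": "apply_moves", "body": {
  "plan": [
    {"offset": [-0.0005,0.002,0],"rot": [0,0,0]},
    {"offset": [0,0,-0.005],"rot": [0,0,0]},
    {"offset": [0,0,-0.005],"rot": [0,0,0]},
    {"offset": [0,0,-0.003],"rot": [0,0,0]},
    {"offset": [0,0,0],"rot": [0,0,0]},
    {"offset": [0,0,0],"rot": [0,0,0]}
  ]
}}

```text
clock: 27.32
tcp_pos: [0.5297, -0.1193, 0.3057]
ee_rot: [0.0, 0.679, 0.734, -0.0]
ft_force: [-0.4, 0.9, -0.1]
width: 0.0092
```

```bash
python3 chk.py | head -1
```

```text
t 27.325 off [0.0003 0.0018 0.0143] rot [ 0.05 -0.01  0.26] F [-0.4  0.9 -0.1] w 0.0092 tcp [ 0.5297 -0.1193  0.3057]
```

Emit:
{"method": "apply_moves", "body": {
  "plan": [
    {"offset": [0,0.0005,-0.003],"rot": [0,0,0]},
    {"offset": [0,0,-0.004],"rot": [0,0,0]},
    {"offset": [0,0,-0.004],"rot": [0,0,0]},
    {"offset": [0,0,-0.004],"rot": [0,0,0]},
    {"offset": [0,0,-0.003],"rot": [0,0,0]},
    {"offset": [0,0,0],"rot": [0,0,0]}
  ]
}}

```text
clock: 28.12
tcp_pos: [0.5296, -0.1188, 0.2863]
ee_rot: [0.0, 0.679, 0.734, -0.0]
ft_force: [-0.2, -0.2, 0.1]
width: 0.0093
```

```bash
python3 chk.py | sed -n '1p;4p'
```

```text
t 28.125 off [0.0004 0.0013 0.0337] rot [ 0.05 -0.03  0.27] F [-0.2 -0.2  0.1] w 0.0093 tcp [ 0.5296 -0.1188  0.2863]
hold 314 [[0.5194, -0.1279, 0.1171], [0.5256, -0.1241, 0.1503], [0.5429, -0.1058, 0.1814]]
```

View pics/c7.png

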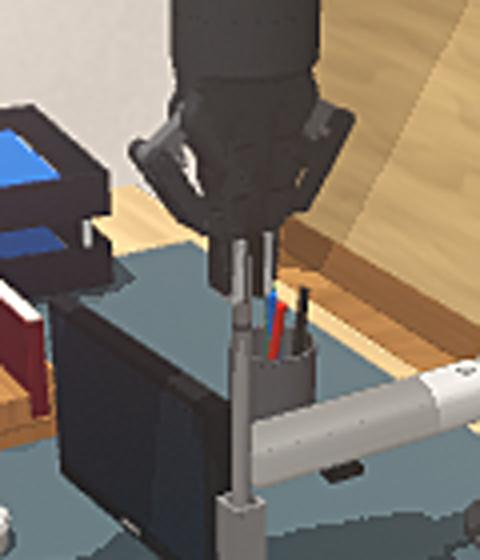

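The stylus foot has entered the mouth at (241,500), with no contact force. Continuing down.

Emit:
{"method": "apply_moves", "body": {
  "plan": [
    {"offset": [0,0.0005,-0.005],"rot": [0,0,0]},
    {"offset": [0,0,-0.006],"rot": [0,0,0]},
    {"offset": [0,0,-0.006],"rot": [0,0,0]},
    {"offset": [0,0,-0.006],"rot": [0,0,0]},
    {"offset": [0,0,-0.006],"rot": [0,0,0]},
    {"offset": [0,0,-0.005],"rot": [0,0,0]},
    {"offset": [0,0,-0.003],"rot": [0,0,0]},
    {"offset": [0,0,0],"rot": [0,0,0]},
    {"offset": [0,0,0],"rot": [0,0,0]}
  ]
}}

```text
clock: 29.3
tcp_pos: [0.5297, -0.1183, 0.2468]
ee_rot: [0.0, 0.679, 0.734, -0.0]
ft_force: [-0.4, 0.1, -0.3]
width: 0.0094
```

```bash
python3 chk.py | sed -n '1p;4p'
```

```text
t 29.3 off [0.0003 0.0008 0.0732] rot [ 0.05 -0.01  0.26] F [-0.4  0.1 -0.3] w 0.0094 tcp [ 0.5297 -0.1183  0.2468]
hold 315 [[0.519, -0.1281, 0.1161], [0.5253, -0.1238, 0.1507], [0.5429, -0.105, 0.1804]]
```

Emit:
{"method": "apply_moves", "body": {
  "plan": [
    {"offset": [0,0.0003,-0.003],"rot": [0,0,0]},
    {"offset": [0,0,-0.003],"rot": [0,0,0]},
    {"offset": [0,0,-0.001],"rot": [0,0,0]},
    {"offset": [0,0,0],"rot": [0,0,0]}
  ]
}}

```text
clock: 29.85
tcp_pos: [0.5299, -0.118, 0.2396]
ee_rot: [0.0, 0.679, 0.734, -0.0]
ft_force: [-0.4, -1.1, -0.3]
width: 0.0095
```

Emit:
{"method": "apply_moves", "body": {
  "plan": [
    {"offset": [0,0,0],"rot": [0,0,0]},
    {"offset": [0,0,0],"rot": [0,0,0]},
    {"offset": [0,0,0],"rot": [0,0,0]},
    {"offset": [0,0,0],"rot": [0,0,0]},
    {"offset": [0,0,0],"rot": [0,0,0]},
    {"offset": [0,0,0],"rot": [0,0,0]}
  ],
  "grip": 0.045
}}

```text
clock: 30.6
tcp_pos: [0.5301, -0.1181, 0.24]
ee_rot: [0.001, 0.679, 0.734, -0.0]
ft_force: [0.5, 0.6, 0.9]
width: 0.0449
```

Emit:
{"method": "apply_moves", "body": {
  "plan": [
    {"offset": [0,0,0.005],"rot": [0,0,0]},
    {"offset": [0,0,0.01],"rot": [0,0,0]},
    {"offset": [0,0,0.015],"rot": [0,0,0]},
    {"offset": [0,0,0.02],"rot": [0,0,0]},
    {"offset": [0,0,0.02],"rot": [0,0,0]},
    {"offset": [0,0,0.02],"rot": [0,0,0]},
    {"offset": [0,-0.01,0.01],"rot": [0,0,0]},
    {"offset": [-0.02,-0.02,0],"rot": [0,0,0]},
    {"offset": [-0.03,-0.02,0],"rot": [0,0,0]},
    {"offset": [-0.03,-0.02,0],"rot": [0,0,0]},
    {"offset": [-0.02,-0.01,0],"rot": [0,0,0]},
    {"offset": [0,0,0],"rot": [0,0,0]},
    {"offset": [0,0,0],"rot": [0,0,0]}
  ]
}}

```text
clock: 32.22
tcp_pos: [0.4283, -0.2034, 0.3479]
ee_rot: [0.004, 0.68, 0.734, 0.0]
ft_force: [-0.7, 0.3, 0.3]
width: 0.0446
```

```bash
python3 -c "
from h import *
need([.5,0,.3],4.7)
p,d,m=cap('side');W=cloud(d,m);save('c8',cv2.resize(p[120:300,180:420],None,fx=3,fy=3,interpolation=2))
print(face(sel(W,(.49,.54),(-.085,.12),(.09,.25)))[0])
P=sel(W,(.50,.56),(-.15,-.104),(.185,.32));print('sty',len(P),np.percentile(P,[2,50,99],axis=0).round(4).tolist(),np.polyfit(P[:,2],P[:,:2],1)[0])
"
```

```text
t 32.225 off [ 0.0717  0.2034 -0.0479] rot [0.25 0.33 0.31] F [-0.7  0.3  0.3] w 0.0446 tcp [ 0.4283 -0.2034  0.3479]
{'N': 1643, 'x0': np.float64(0.513), 'm': array([ 0.5136, -0.0033,  0.1706]), 'yaw_deg': np.float64(4.71), 'lean_deg': np.float64(-0.91), 'rms': np.float64(0.0009), 'along': array([-0.1273, -0.1263,  0.0543,  0.059 ]), 'z': array([0.0901, 0.092 , 0.2269, 0.229 ])}
sty 181 [[0.5213, -0.124, 0.1868], [0.525, -0.1207, 0.2333], [0.5309, -0.1136, 0.2757]] [-0.00818402 -0.00404194]
```

View pics/c8.png

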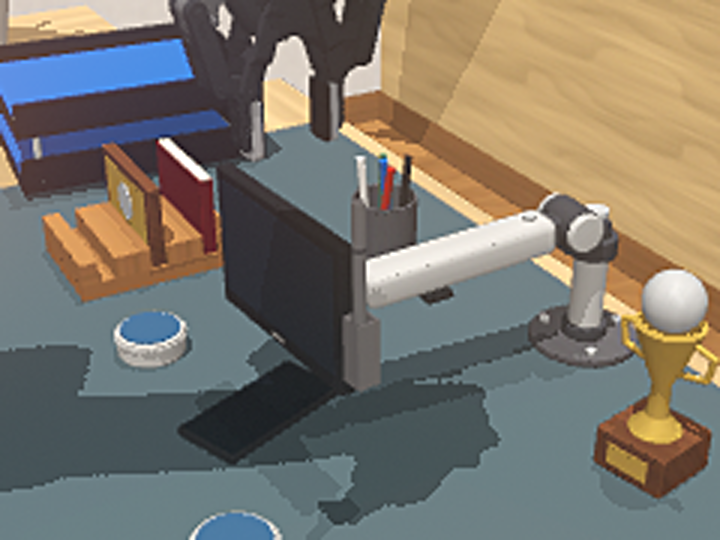

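The stylus stands in the holder with its top at about .276 m, where fully home would be about .277. The display hangs upright and the other things are standing.

```bash
python3 -c "
from h import *
print(manip.read_state()['qd'].round(3)); print(manip.sign_off())"
```

```text
[ 0.011  0.005  0.004 -0.001  0.002 -0.   ]
the job is handed in; nothing more can be done
None
```

I hung the display on the hanger plate and dropped the stylus home into its holder. The job is handed in at about 32 s on the robot's clock; signing off reports no verdict.

- **Hanging:** I held the display and went down gently with the arm as it sank about 50 mm. I let go only when the load on the fingers had dropped from about 5.4 N to near zero.
- **Display at the end:** It hangs upright, leaning about 0.9° with its yaw at 4.7° against the plate's 4.8°. It sank only about 2 mm more once the stylus was in.
- **Stylus:** It went into the holder with no sign of contact. Its top measured about 0.276 m, against about 0.277 m for fully home.
- **Other things:** Those in the last side view (dock with plaque and book, a tin and the edge of the second, phone, pen cup, trophy) stood where they were. The plinth and pen were outside that last crop. I did not touch either apart from drawing the stylus out.

I could not read the sink angle or see the hook on the plate directly. I judged both from the display's pose and the forces, and no check disagreed.

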